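# Open the combination-locked blade box

### The job

Unlock the blade box and open it: set the near dial to 5 and the far dial to 3, easing the worn far dial slowly to and fro about its mark until the latch springs back, and without forcing it once it has caught; then slide the lid fully open. Do not strain the latch, and leave the other things on the bench where they are.

Things in the scene. Friction and masses are not known exactly. Their poses are not given: they have to be found in the camera images.
- box: grey steel blade box, fast on the bench, 200 (x) by 340 (y) by 70 mm high; origin under its centre. Lock deck (top at 70 mm) from y = -170 to -35 mm with the dials at (-50,-110) and (50,-110) mm; each dial is ringed by marks of 1 to 6 white pips, 0.6 rad apart. The lid covers the rest and slides to the box's +y; guides at its long edges rise 7 mm above deck level.
- near_dial (a joint): Near dial, at the box's -x side (nearer the robot). Joint value in rad: 0 at one pip, grows clockwise seen from above, 0.6 per number (n at 0.6*(n-1)), stops at 0 and 3.0; turning takes about 0.1 N m. To be set to 5, i.e. 2.4, good to about 0.1 rad either way. Starts between 1.0 and 1.9.
- far_dial (a joint): Far dial, +x side; values as the near dial's. Starts at 1.85 to 2.35, to be set to 3, i.e. 1.2, but its wheel is worn: the true setting lies unseen anywhere from 0.8 to 1.6 and is only about 0.05 rad wide either way. With the near dial right the latch jumps as the far dial reaches it; a pin then sits in the wheel and the dial comes up hard if turned about 0.1 rad on.
- near_grip (a point): Black near dial: skirt 48 mm across, 7 mm thick, with an upright grip bar 40 mm long, 14 mm thick, top 42 mm above the deck; a white line on the bar's end points to the number set. The point: on the axis, 31 mm above the deck, 24 mm above the skirt. x along the bar to its marked end, z up; turns with the dial (yaw falls as the joint value grows).
- far_grip (a point): The same point and axes on the far dial.
- latch: Steel spring latch on the box, axes as the box's; origin on the box's centre line at deck level when locked. It moves 10 mm to the box's -x when sprung back. A spring of 6 to 8 N presses its hidden pins on the dials' code wheels and moves it by itself once both dials are right; it need not be touched. Forcing a caught dial, or pulling the locked lid, loads it.
- latch_block (a point): Middle of the top of the latch's steel block on the deck, 36 by 12 by 14 mm, between the dials and the lid; it stands in front of the lid's hook and moves 10 mm to the box's -x when the latch springs back.
- lid (a joint): Aluminium sliding lid, 184 by 203 mm, 5 mm thick, with a flat tongue and hook reaching between the dials' side and the latch block. Value in m: 0 shut, stop at 0.12 fully open, along the box's +y. Sliding takes about 2 N when unlocked; it stays where it is left. Locked, it stops after about 3 mm at the latch block.
- lid_grip (a point): Centre of the lid's grip bar, 44 mm long (box x), 14 mm thick (box y), top 41 mm above the deck level; the point is 28 mm above the deck level (13 mm below the bar's top). Axes as the box's.
- cutting_block: bystander: white nylon cutting block 100 by 140 by 35 mm, origin under its centre
- mallet: bystander: mallet lying down, black head 60 mm across, wooden handle, 240 mm long; origin under its middle
- jar: bystander: amber jar 60 mm across, 75 mm high, origin under its centre
- tin: bystander: tin 68 mm across, 60 mm high, origin under its centre
- punch: bystander: steel punch 127 mm long, 10 mm thick, lying; origin under its middle
- groover: bystander: edge groover with dark wooden handle, 140 mm long, 18 mm thick, lying; origin under its middle

How it is judged:
By the outcome, as a careful person would: the job done as asked, in the order asked, and still so for the second after the job is handed in, with the robot touching nothing.
It also fails if it takes over 61 s, if anything falls off the work surface, if the arm or the gripper's body presses on something with over 40 N, if the wrist force passes 120 N, or if a joint passes its speed limit or range.

### The arm

A 7-joint arm with a two-finger parallel gripper is mounted at the origin on the work surface. World frame = base frame: x ahead of the robot, y to its left, z up, the work surface at z = 0. Lengths are in m, angles in rad, forces in N, time in s.
With the tool pointing down it reaches from about 0.35 to 0.9 m from the base axis. Payload 8.1 kg.
Tool frame: the origin (TCP) lies midway between the tips of the shut fingers; the grasp point (between the pads) lies behind it (arm.tcp_to_grasp is the z of the grasp point in the tool frame, in m); z points along the fingers, y is the line along which they close (so a half turn about z gives the same grasp; the last joint's range is limited). The gripper opens to 92 mm and grips with 3 to 60 N. Pads are 19 mm wide; open, the fingers measure 130 mm over their backs; the gripper's body (75 mm by 190 mm) begins 47 mm behind the grasp point.
Start: joints at [1.107, 0.434, 0.025, 1.573, -0.012, 1.134, -0.075], TCP at [0.221, -0.585, 0.227] pointing down, gripper open.
Joint ranges: [-2.62, 2.62], [-0.44, 2.09], [-1.27, 1.32], [0.08, 2.57], [-1.32, 4.46], [0.12, 2], [-2.74, 2.74]. Speed limits (rad/s): [2.22, 2.22, 3.01, 3.01, 3.14, 3.14, 3.14].

### API

Orientations are given as a rotation vector (axis times angle).
In Python, from cell import readout, vision, arm gives the robot as it stands.
- The arm moves only by the tool carry_out, never from a script. Its argument "increments" is one flat list of numbers, 6 for each row, row after row: the shift along the world's x, y, z in mm, then the turn, a rotation vector about the world's x, y, z in rad. In form: [tx, ty, tz, wx, wy, wz, tx, ty, tz, wx, wy, wz, ...]. A call has 1 to 20 rows; each row shifts and turns the commanded pose from where the row before left it; what a row does not reach is not made up. A row lasts 1/8 s, in which the tool goes at most 62.5 mm and 10.7 degrees, less where a joint would pass 70% of its speed; a pose out of reach is approached as far as the arm can. A call with a gripper value outside its range is refused whole. "grip" is the closure, from 0 (fully open) to 1 (shut), set as the call begins (left out, the last holds). The fingers move at their own pace and stop on an object; "newtons" is the grip in N (left out, the last holds). Time passes only in rows, so rows that do not move let the fingers close. It gives the time, the measured TCP pose, the force, the opening and the grip force at its end, in the units of the state.
- readout.observe(): the state, without advancing time (a new reading comes with each control period).
- vision.get_image(name): name is "side" or "top"; returns the picture (480x640x3 uint8, red, green, blue); there is no depth.
- vision.calibration(name): a dict with "fov_y" (degrees; the focal length in pixels is half the picture's height over the tangent of half this angle, whatever the lens; pixels are square), "cx", "cy" (the principal point, pixels), "k1" (the pictures are not rectified: a ray, as slopes to the right and down, at radius r is drawn at 1 + k1 r^2 times it, then the intrinsics apply), "pose" (4x4, takes a point from camera to world coordinates). Camera axes: x right, y up, looking along -z (the intrinsics and any distortion apply to the point x, -y, -z); pixel columns grow to the right and rows downward; lengths in m; the calibration is good to about 2 mm. A picture is of the moment at which its call begins. calibration takes no time and is no camera call.
- arm.sign_off(): hands the job in; it is judged then, once.
The state is a dict: "clock": time; "joints": joint angles; "dq": joint speeds; "joint_efforts": joint torques, N m; "position": TCP position; "ee_rot": TCP orientation; "force": force on the tool from outside, world axes, zero at the start; "ft_torque": the same for the moment, N m; "width": opening from 0.0 (shut) to 1.0 (fully open); "gripper_force": force on a finger pad.
Only numpy, scipy, OpenCV 4.12 (cv2) and the standard library are available. Lean on these libraries where they do the work, as an engineer would, in place of code of your own. Each camera call takes 0.05 s, during which the arm holds its last target. There are 200 camera calls.

## Working session

There is one attempt and no reset: what is moved stays moved. The work goes in short steps, Python scripts to look and compute and a tool call to move; the robot and the scene stay as the last step left them, time stands still between calls to the robot, and variables do not carry over. Pictures are saved under pics/ and viewed, at most 10 in all, crops included, and the job is handed in when it is done.

Besides the shell and the picture viewer there is one more tool, called after "Request:" in YAML: its name, and indented under it one key for each argument. carry_out: Moves the arm, as the interface text tells. Its arguments: {"type":"object","properties":{"increments":{"type":"array","items":{"type":"number"}},"grip":{"type":"number"},"newtons":{"type":"number"}},"required":["increments"]}

```bash
ls; mkdir -p pics
cat > h.py <<'E'
import numpy as np, cv2
from cell import readout, vision, arm
def K(c):
    f=240/np.tan(np.radians(c['fov_y'])/2); return np.array([[f,0,c['cx']],[0,f,c['cy']],[0,0,1]]),np.array([c['k1'],0,0,0,0.])
def ray(n,uv):
    c=vision.calibration(n);k,d=K(c);P=np.array(c['pose'])
    s=cv2.undistortPoints(np.array(uv,float).reshape(-1,1,2),k,d)[:,0]
    r=np.c_[s[:,0],-s[:,1],-np.ones(len(s))]@P[:3,:3].T
    return P[:3,3],r
def onz(n,uv,z):
    o,r=ray(n,uv); return o+r*((z-o[2])/r[:,2])[:,None]
def proj(n,p):
    c=vision.calibration(n);k,d=K(c);P=np.linalg.inv(np.array(c['pose']))
    q=np.atleast_2d(p)@P[:3,:3].T+P[:3,3]; q=q*[1,-1,-1]
    return cv2.projectPoints(q.reshape(-1,1,3),np.zeros(3),np.zeros(3),k,d)[0][:,0]
def shot(n,f):
    im=np.ascontiguousarray(vision.get_image(n)[:,:,::-1]); cv2.imwrite(f'pics/{f}.png',im); return im
E
python3 - <<'E'
from h import *
for n in('top','side'):
    shot(n,n+'0'); print(vision.calibration(n))
print(readout.observe(), arm.tcp_to_grasp)
E
```

```text
pics
{'fov_y': 45.712172787380595, 'cx': 321.5795918080826, 'cy': 235.8086398800675, 'k1': -0.1854318020009612, 'pose': array([[-0.01365057,  0.9867158 , -0.16188143,  0.44952529],
       [-0.99985506, -0.01511709, -0.00783092, -0.05476704],
       [-0.01017406,  0.16175107,  0.98677914,  0.99438932],
       [ 0.        ,  0.        ,  0.        ,  1.        ]])}
{'fov_y': 57.98328155977554, 'cx': 323.1403286336177, 'cy': 239.72939431201067, 'k1': -0.0045946825831562725, 'pose': array([[ 0.99176304,  0.1037097 , -0.07516899,  0.52987933],
       [-0.12784058,  0.76514908, -0.63103381, -0.52546087],
       [-0.00792884,  0.63544565,  0.77210489,  0.66019052],
       [ 0.        ,  0.        ,  0.        ,  1.        ]])}
{'clock': 0.1, 'joints': array([ 1.10739012,  0.43514614,  0.02499195,  1.57399728, -0.01156977,
        1.13396413, -0.0750835 ]), 'dq': array([ 1.31731586e-03, -1.30525231e-03,  9.10126271e-05, -1.92065120e-03,
       -7.51608290e-05, -2.12854098e-04,  1.26698765e-04]), 'joint_efforts': array([ 1.75900786e-03, -6.69129324e+01,  9.87158194e-01, -3.15147328e+01,
       -6.05696230e-02,  3.74564377e-02,  5.57398334e-05]), 'position': array([ 0.22041949, -0.58437129,  0.22603152]), 'ee_rot': array([-3.08933582e+00, -5.63361192e-01,  6.31028020e-04]), 'force': array([ 0.50280123, -0.58458173,  0.02103777]), 'ft_torque': array([0.03304463, 0.00991541, 0.02380449]), 'gripper_force': 0.0, 'width': 1.0000376132440973} -0.0188
```

View pics/top0.png

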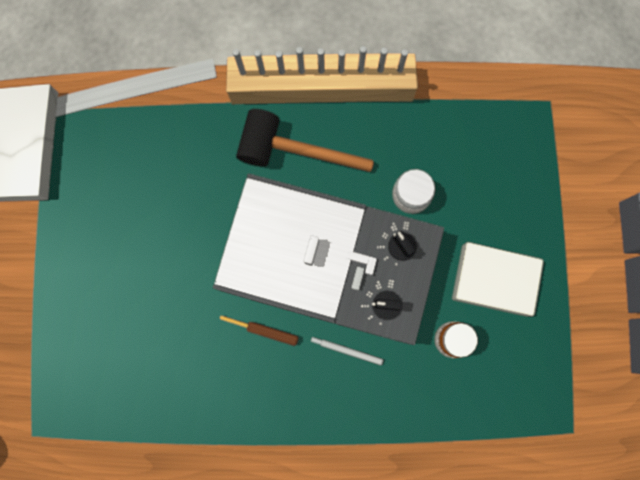

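View pics/side0.png

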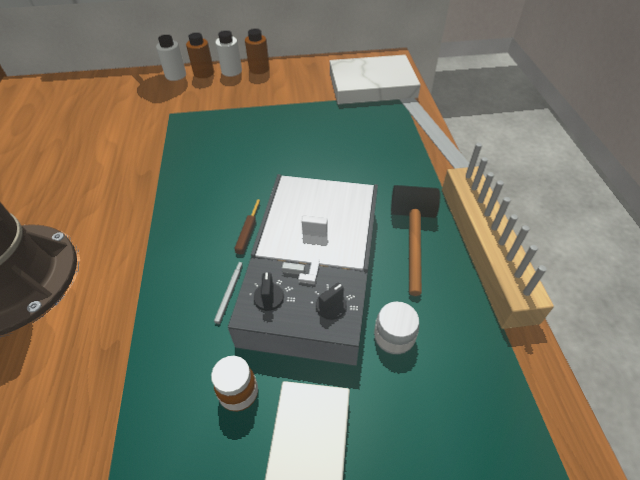

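The top view shows the box with corners near (247,179), (443,228), (415,342) and (216,287). The near dial is at (387,305) and the far dial at (402,245). The side view shows the same dials at (268,290) and (332,298). I'll zoom in on the deck.

Run:
```python
from h import *
t=cv2.imread('pics/top0.png');s=cv2.imread('pics/side0.png')
a=cv2.resize(t[210:350,330:450],None,fx=4,fy=4,interpolation=cv2.INTER_CUBIC)[:560]
b=cv2.resize(s[250:360,225:380],None,fx=2.06,fy=2.06*2.47/2.06,interpolation=cv2.INTER_CUBIC)
b=cv2.resize(s[250:360,230:375],None,fx=2.2,fy=2.2,interpolation=cv2.INTER_CUBIC)
c=np.zeros((560,800,3),np.uint8);c[:,:480]=a;c[:b.shape[0],480:480+b.shape[1]]=b[:,:320]
cv2.imwrite('pics/crop0.png',c)
# corners
q=onz('top',[(247,179),(443,228),(415,342),(216,287)],.072);print(q)
```

```text
[[ 0.69946502  0.07651684  0.072     ]
 [ 0.61086598 -0.24869168  0.072     ]
 [ 0.42545314 -0.19535495  0.072     ]
 [ 0.51874025  0.12619719  0.072     ]]
```

View pics/crop0.png

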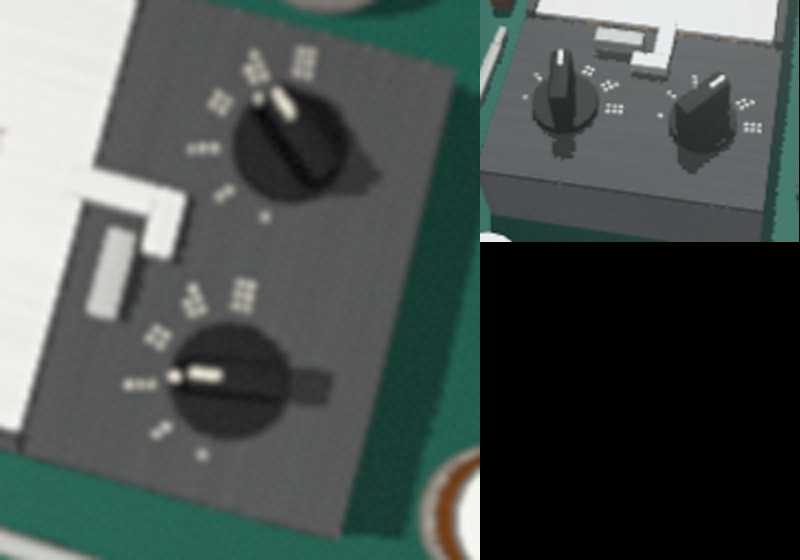

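Run:
```python
from h import *
f=lambda L:[(330+(x-1.5)/4,210+(y-1.5)/4) for x,y in L]
N,F=onz('top',f([(230,381),(291,145)]),.077)
print('N,F',N,F,np.linalg.norm(F-N))
ang=lambda v:np.arctan2(v[...,1],v[...,0])
for c,L,bar,tip in((N,[(203,455),(161,430),(140,384),(158,336),(193,300),(244,295)],[(190,372),(222,376)],0),(F,[(265,217),(224,194),(204,149),(220,102),(256,68),(305,63)],[(275,90),(292,117)],0)):
    P=onz('top',f(L),.0705)-c; A=ang(P); print('pips',np.round(A,3),np.round(np.hypot(P[:,0],P[:,1]),3), 'zero est',np.round(np.mean(np.unwrap(A)+.6*np.arange(6)),3))
    B=onz('top',f(bar),.112); print('bar rel',np.round(B-c,4),'line ang',ang(B[0]-B[1]),'tip ang',ang(B[0]-c))
q=onz('top',[(247,179),(443,228),(415,342),(216,287)],.072)
print('yaws',ang(q[1]-q[2]),ang(q[0]-q[3]),ang(q[0]-q[1])-np.pi/2,ang(q[3]-q[2])-np.pi/2, 'dial',ang(F-N))
# side check
y=ang(F-N)
g=lambda L:[(230+(x-480-.6)/2.2,250+(y-.6)/2.2) for x,y in L]
print('side skirt',onz('side',g([(565,104),(703,123)]),.077))
print('side line',onz('side',g([(560,51),(560,65),(723,76),(710,87)]),.112))
B=lambda x,y_,z:np.array([*( (N+F)[:2]/2+np.array([[np.cos(y),-np.sin(y)],[np.sin(y),np.cos(y)]])@[x,y_+.11]),z])
print('origin',B(0,0,0),'latch top?',onz('top',f([(111,273)]),.084))
```

```text
N,F [ 0.48592374 -0.15129937  0.077     ] [ 0.58135818 -0.17910294  0.077     ] 0.0994020632968551
pips [ 2.782  2.17   1.579  0.976  0.384 -0.207] [0.031 0.034 0.036 0.034 0.036 0.036] zero est 2.781
bar rel [[0.0024 0.0191 0.035 ]
 [0.0006 0.0067 0.035 ]] line ang 1.4280389794470179 tip ang 1.446889120362901
pips [ 2.779  2.174  1.575  0.965  0.359 -0.223] [0.031 0.033 0.035 0.034 0.036 0.036] zero est 2.772
bar rel [[0.0169 0.0103 0.035 ]
 [0.0061 0.0039 0.035 ]] line ang 0.5281129209508495 tip ang 0.5454401909422315
yaws -0.2801019266738272 -0.26826863058779143 -0.26598243175327396 -0.2823635211726334 dial -0.28349013964236647
side skirt [[ 0.48623654 -0.15308779  0.077     ]
 [ 0.58195528 -0.18167399  0.077     ]]
side line [[ 0.48746635 -0.13140778  0.112     ]
 [ 0.48693538 -0.1432804   0.112     ]
 [ 0.59762125 -0.16733265  0.112     ]
 [ 0.58748661 -0.17499576  0.112     ]]
origin [ 0.56440886 -0.0595918   0.        ] latch top? [[ 0.52968278 -0.10397543  0.084     ]]
```

Near dial is at about 1.33 rad with its bar at world angle 1.45. Far dial is at about 2.2 with its bar at 0.58. Joint zero is at world angle 2.785. Next I'll move over the near dial.

Request:
carry_out:
  increments: [19, 31, 0, 0, 0, 0.078, 19, 31, 0, 0, 0, 0.078, 19, 31, 0, 0, 0, 0.078, 19, 31, 0, 0, 0, 0.078, 19, 31, 0, 0, 0, 0.078, 19, 31, 0, 0, 0, 0.078, 19, 31, 0, 0, 0, 0.078, 19, 31, 0, 0, 0, 0.078, 19, 31, 0, 0, 0, 0.078, 19, 31, 0, 0, 0, 0.078, 19, 31, 0, 0, 0, 0.078, 19, 31, 0, 0, 0, 0.078, 19, 31, 0, 0, 0, 0.078, 19, 30, 0, 0, 0, 0.078, 0, 0, 0, 0, 0, 0, 0, 0, 0, 0, 0, 0]
  grip: 0
  newtons: 20

```text
clock: 2.1
position: [0.4861, -0.1523, 0.2264]
ee_rot: [-2.349, -2.085, 0.001]
force: [0.7, -0.2, -0.1]
width: 0.998
gripper_force: 0.0
```

Request:
carry_out:
  increments: [0, 0, -30, 0, 0, 0, 0, 0, -30, 0, 0, 0, 0, 0, -30, 0, 0, 0, 0, 0, -25, 0, 0, 0, 0, 0, -18, 0, 0, 0, 0, 0, -10, 0, 0, 0, 0, 0, 0, 0, 0, 0]

```text
clock: 2.98
position: [0.486, -0.1524, 0.0834]
ee_rot: [-2.349, -2.084, 0.001]
force: [-0.0, 0.5, 0.2]
width: 0.999
gripper_force: 0.0
```

Request:
carry_out:
  increments: [0, 0, 0, 0, 0, 0, 0, 0, 0, 0, 0, 0, 0, 0, 0, 0, 0, 0, 0, 0, 0, 0, 0, 0, 0, 0, 0, 0, 0, 0, 0, 0, 0, 0, 0, 0, 0, 0, 0, 0, 0, 0, 0, 0, 0, 0, 0, 0]
  grip: 1
  newtons: 25

```text
clock: 3.98
position: [0.4866, -0.1518, 0.0837]
ee_rot: [2.349, 2.087, 0.0]
force: [-0.6, -1.3, 0.5]
width: 0.178
gripper_force: 0.0
```

Run:
```python
from h import *
s=readout.observe();print({k:s[k] for k in('clock','position','ee_rot','force','ft_torque','width','joints')})
t=shot('top','top1');s=shot('side','side1')
a=cv2.resize(t[190:360,330:460],None,fx=3,fy=3)
b=cv2.resize(s[200:370,210:395],None,fx=2.2,fy=2.2)
c=np.zeros((510,800,3),np.uint8);c[:,:390]=a;c[:b.shape[0],392:392+b.shape[1]]=b
cv2.imwrite('pics/crop1.png',c)
```

```text
{'clock': 3.975, 'position': array([ 0.48661891, -0.15177422,  0.08372246]), 'ee_rot': array([2.34856781e+00, 2.08654448e+00, 3.26543726e-05]), 'force': array([-0.56784549, -1.27343212,  0.54528838]), 'ft_torque': array([ 0.02152055, -0.05983087,  0.0634199 ]), 'width': 0.17771553155050893, 'joints': array([ 0.47870596,  0.45557017, -0.37065665,  1.98829326,  0.23882926,
        0.73919251, -0.15310626])}
```

View pics/crop1.png

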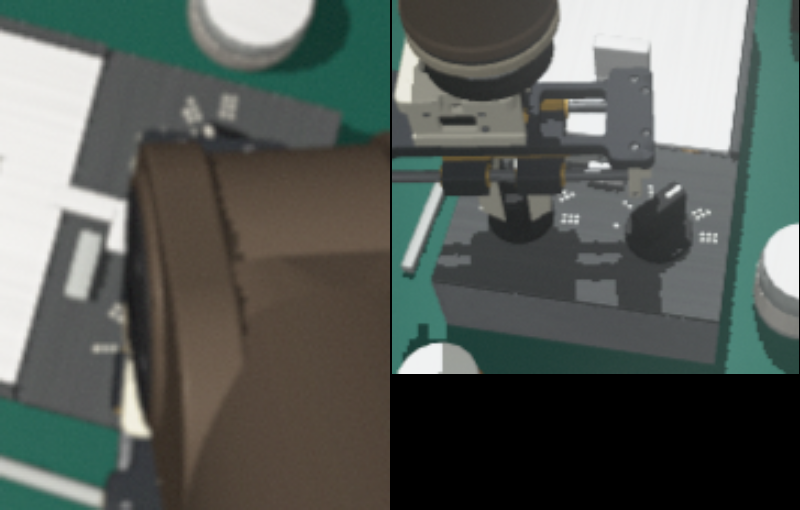

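The fingers straddle the near dial but are still closing: the opening is 16 mm and the bar is 14. The latch block stays visible in the top view, at about (83,265) in the crop. I'll finish closing.

Request:
carry_out:
  increments: [0, 0, 0, 0, 0, 0, 0, 0, 0, 0, 0, 0, 0, 0, 0, 0, 0, 0, 0, 0, 0, 0, 0, 0]

```text
clock: 4.58
position: [0.486, -0.1517, 0.0837]
ee_rot: [-2.348, -2.086, 0.001]
force: [-5.9, 0.9, 5.3]
width: 0.15
gripper_force: 25.0
```

Request:
carry_out:
  increments: [0, 0, 0, 0, 0, -0.067, 0, 0, 0, 0, 0, -0.067, 0, 0, 0, 0, 0, -0.067, 0, 0, 0, 0, 0, -0.067, 0, 0, 0, 0, 0, -0.067, 0, 0, 0, 0, 0, -0.067, 0, 0, 0, 0, 0, -0.067, 0, 0, 0, 0, 0, -0.067, 0, 0, 0, 0, 0, -0.067, 0, 0, 0, 0, 0, -0.067, 0, 0, 0, 0, 0, -0.067, 0, 0, 0, 0, 0, -0.067, 0, 0, 0, 0, 0, -0.067, 0, 0, 0, 0, 0, -0.067, 0, 0, 0, 0, 0, -0.067, 0, 0, 0, 0, 0, -0.067, 0, 0, 0, 0, 0, 0]

```text
clock: 6.7
position: [0.485, -0.1509, 0.0837]
ee_rot: [-3.084, -0.594, 0.004]
force: [-10.2, 4.0, 10.6]
width: 0.152
gripper_force: 25.0
```

Request:
carry_out:
  increments: [0, 0, 0, 0, 0, 0, 0, 0, 0, 0, 0, 0, 0, 0, 0, 0, 0, 0, 0, 0, 0, 0, 0, 0, 0, 0, 0, 0, 0, 0]
  grip: 0

```text
clock: 7.32
position: [0.4867, -0.1518, 0.0837]
ee_rot: [3.085, 0.594, 0.0]
force: [-0.3, 0.5, 0.3]
width: 0.64
gripper_force: 0.0
```

Request:
carry_out:
  increments: [0, 0, 20, 0, 0, 0, 0, 0, 30, 0, 0, 0, 0, 0, 30, 0, 0, 0, 0, 0, 10, 0, 0, 0, 30, -9, 0, 0, 0, 0.03, 30, -9, 0, 0, 0, 0.03, 36, -10, 0, 0, 0, 0.04, 0, 0, 0, 0, 0, 0.09]

```text
clock: 8.32
position: [0.5844, -0.1802, 0.1723]
ee_rot: [-3.013, -0.888, 0.0]
force: [-1.0, 1.3, -0.9]
width: 0.998
gripper_force: 0.0
```

Run:
```python
from h import *
s=readout.observe();print({k:s[k] for k in('clock','position','ee_rot','force','ft_torque','width','joints')})
t=shot('top','top2');s=shot('side','side2')
a=cv2.resize(t[230:350,340:440],None,fx=4,fy=4,interpolation=cv2.INTER_CUBIC)
b=cv2.resize(s[250:350,230:340],None,fx=3.6,fy=3.6,interpolation=cv2.INTER_CUBIC)
c=np.zeros((480,800,3),np.uint8);c[:,:400]=a;c[:b.shape[0],402:402+b.shape[1]]=b
cv2.imwrite('pics/crop2.png',c)
```

```text
{'clock': 8.325, 'position': array([ 0.58435719, -0.1801817 ,  0.17226346]), 'ee_rot': array([-3.01341595e+00, -8.87606730e-01,  2.86609638e-04]), 'force': array([-0.95403247,  1.28191838, -0.93414281]), 'ft_torque': array([-0.00989955,  0.02878187, -0.03583362]), 'width': 0.9983934119224925, 'joints': array([ 0.29676698,  0.4663946 , -0.12194377,  1.66663288,  0.06444391,
        1.01272747, -0.84432968])}
```

View pics/crop2.png

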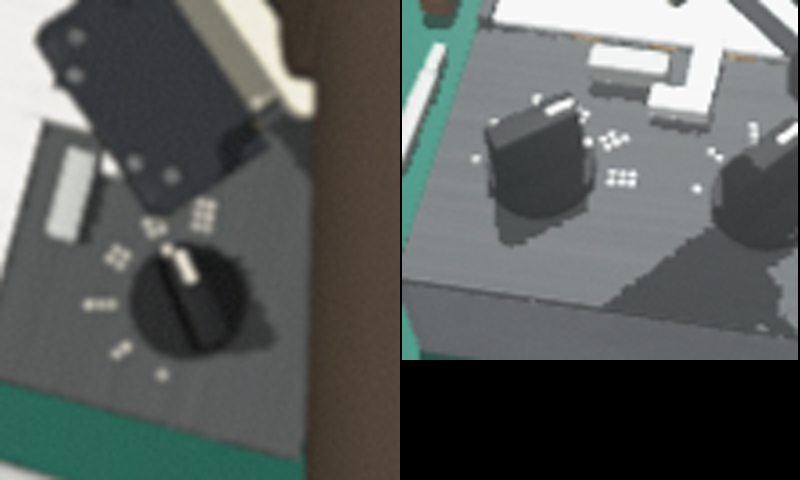

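Run:
```python
from h import *
f=lambda L:[(340+(x-1.5)/4,230+(y-1.5)/4) for x,y in L]
ang=lambda v:np.arctan2(v[...,1],v[...,0])
N=onz('top',f([(190,301)]),.077)[0];print(N)
P=onz('top',f([(162,375),(121,350),(100,304),(118,257),(154,227),(204,215)]),.0705)-N
A=ang(P);print(A,np.mean(A+.6*np.arange(6)))
print('dot',ang(onz('top',f([(168,249)]),.077)[0]-N))
B=onz('top',f([(180,253),(191,282)]),.112);print('line',ang(B[0]-B[1]),ang(B[0]-N))
g=lambda L:[(230+(x-402-1.3)/3.6,250+(y-1.3)/3.6) for x,y in L]
B=onz('side',g([(571,100),(548,111)]),.112);print('side',ang(B[0]-B[1]),ang(B[0]-[.4862,-.152,0]))
```

```text
[ 0.48592374 -0.15129937  0.077     ]
[ 2.77025181  2.17036929  1.57864363  0.98587655  0.40677448 -0.20731813] 2.784099605531233
dot 0.3757805545502014
line 0.3373265493314158 0.38847263989136976
side 0.4090960442367649 0.536488409065097
```

Near dial reads 2.4, with the bar at 0.38 and the latch still locked as expected. Now I'll go down on the far dial.

Request:
carry_out:
  increments: [0, 0, -30, 0, 0, 0, 0, 0, -30, 0, 0, 0, 0, 0, -20, 0, 0, 0, 0, 0, -10, 0, 0, 0, 0, 0, 0, 0, 0, 0]

```text
clock: 9.05
position: [0.582, -0.1797, 0.0832]
ee_rot: [-3.014, -0.883, 0.002]
force: [-0.6, -0.2, -0.3]
width: 1.003
gripper_force: 0.0
```

Request:
carry_out:
  increments: [0, 0, 0, 0, 0, 0, 0, 0, 0, 0, 0, 0, 0, 0, 0, 0, 0, 0, 0, 0, 0, 0, 0, 0, 0, 0, 0, 0, 0, 0, 0, 0, 0, 0, 0, 0, 0, 0, 0, 0, 0, 0, 0, 0, 0, 0, 0, 0, 0, 0, 0, 0, 0, 0, 0, 0, 0, 0, 0, 0, 0, 0, 0, 0, 0, 0, 0, 0, 0, 0, 0, 0]
  grip: 1
  newtons: 20

```text
clock: 10.55
position: [0.582, -0.1787, 0.0837]
ee_rot: [-3.013, -0.885, 0.001]
force: [-4.7, 3.7, 3.6]
width: 0.15
gripper_force: 20.0
```

Request:
carry_out:
  increments: [0, 0, 0, 0, 0, 0.055, 0, 0, 0, 0, 0, 0.055, 0, 0, 0, 0, 0, 0.055, 0, 0, 0, 0, 0, 0.055, 0, 0, 0, 0, 0, 0.055, 0, 0, 0, 0, 0, 0.055, 0, 0, 0, 0, 0, 0.055, 0, 0, 0, 0, 0, 0.055, 0, 0, 0, 0, 0, 0]

```text
clock: 11.68
position: [0.582, -0.1788, 0.0837]
ee_rot: [-2.746, -1.522, 0.001]
force: [-3.7, 5.0, 3.6]
width: 0.153
gripper_force: 20.0
```

```bash
cat > chk.py <<'E'
from h import *
import sys
s=readout.observe();r=s['ee_rot'];yaw=(2*np.arctan2(r[1],r[0]))%np.pi
t=vision.get_image('top'); im=np.ascontiguousarray(t[:,:,::-1])
# bright blob in latch region
x0,y0=335,245;roi=im[y0:310,x0:375].min(2);m=(roi>130).astype(np.uint8)
n,l,st,c=cv2.connectedComponentsWithStats(m)
print('clk %.2f yaw %.3f tq %s F %s w %.3f'%(s['clock'],yaw,np.round(s['ft_torque'],2),np.round(s['force'],1),s['width']),'dial~%.2f'%(2.785-yaw))
for i in range(1,n):
    if st[i,4]>15: print(' blob',np.round(c[i]+[x0,y0],1),st[i,2:])
if len(sys.argv)>1:
    a=cv2.resize(im[200:350,320:440],None,fx=4,fy=4);cv2.imwrite('pics/%s.png'%sys.argv[1],a)
E
python3 chk.py crop3
```

```text
clk 11.68 yaw 1.012 tq [0.93 0.82 0.06] F [-3.7  5.   3.6] w 0.153 dial~1.77
 blob [345.3 266.4] [ 39  65 920]
 blob [356.5 278.9] [ 10  23 144]
 blob [369.2 293.7] [ 7  6 23]
 blob [364.4 305.6] [ 8  3 17]
```

View pics/crop3.png

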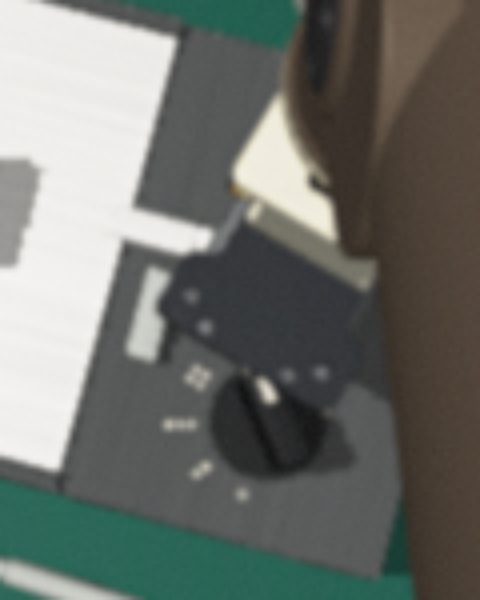

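The top crop shows the fingers on the far dial. The latch block is visible at full-image pixel (356.5,279), still locked. Easing on slowly.

Request:
carry_out:
  increments: [0, 0, 0, 0, 0, 0.02, 0, 0, 0, 0, 0, 0.02, 0, 0, 0, 0, 0, 0.02, 0, 0, 0, 0, 0, 0.02, 0, 0, 0, 0, 0, 0.02, 0, 0, 0, 0, 0, 0]

```text
clock: 12.48
position: [0.5821, -0.1788, 0.0837]
ee_rot: [-2.667, -1.657, 0.001]
force: [-3.7, 4.5, 3.2]
width: 0.151
gripper_force: 20.0
```

```bash
python3 chk.py
```

```text
clk 12.47 yaw 1.112 tq [0.9  0.79 0.27] F [-3.7  4.5  3.2] w 0.151 dial~1.67
 blob [347.  266.3] [ 40  65 987]
 blob [356.4 280.9] [ 12  23 174]
 blob [369.  293.7] [ 7  6 22]
 blob [364.5 305.5] [ 8  2 16]
```

Request:
carry_out:
  increments: [0, 0, 0, 0, 0, 0.02, 0, 0, 0, 0, 0, 0.02, 0, 0, 0, 0, 0, 0.02, 0, 0, 0, 0, 0, 0]

```text
clock: 13.02
position: [0.582, -0.1788, 0.0837]
ee_rot: [-2.617, -1.736, 0.001]
force: [-3.1, 4.1, 4.4]
width: 0.152
gripper_force: 20.0
```

```bash
python3 chk.py
```

```text
clk 13.03 yaw 1.171 tq [0.85 0.7  0.  ] F [-3.1  4.1  4.4] w 0.152 dial~1.61
 blob [347.7 266.4] [  40   65 1017]
 blob [355.6 283.9] [ 12  23 174]
 blob [369.  293.7] [ 7  6 23]
 blob [364.4 305.6] [ 8  3 17]
```

The latch block appears to have shifted about 6 px, roughly 10 mm. I'll confirm before turning further.

```bash
python3 chk.py crop4
python3 - <<'E'
from h import *
a=onz('top',[(355.6,283.9)],.084)[0]; b=onz('top',[(357.4,278)],.084)[0]; d=a-b; print(d, d@[np.cos(-.28),np.sin(-.28),0])
E
```

```text
clk 13.07 yaw 1.171 tq [0.85 0.73 0.03] F [-2.5  4.4  3.5] w 0.153 dial~1.61
 blob [347.7 266.4] [  40   65 1016]
 blob [355.6 283.9] [ 12  23 173]
 blob [369.  293.7] [ 7  6 22]
 blob [364.5 305.5] [ 8  2 16]
[-0.00942519  0.00309097  0.        ] -0.009912337078467798
```

View pics/crop4.png

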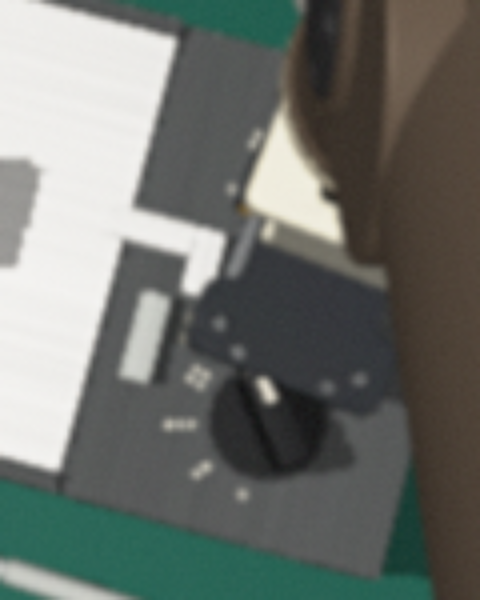

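The latch has sprung back: the block moved 9.9 mm to the box's -x and the moment about z is zero. I'll release without turning further, rise, and locate the lid grip.

Request:
carry_out:
  increments: [0, 0, 0, 0, 0, 0, 0, 0, 0, 0, 0, 0, 0, 0, 0, 0, 0, 0, 0, 0, 0, 0, 0, 0, 0, 0, 0, 0, 0, 0, 0, 0, 0, 0, 0, 0]
  grip: 0

```text
clock: 13.88
position: [0.5826, -0.1798, 0.0837]
ee_rot: [2.618, 1.736, 0.0]
force: [0.7, 0.4, -0.6]
width: 0.755
gripper_force: 0.0
```

Request:
carry_out:
  increments: [0, 0, 20, 0, 0, 0, 0, 0, 30, 0, 0, 0, 0, 0, 30, 0, 0, 0, 0, 0, 20, 0, 0, 0, 0, 0, 0, 0, 0, 0]

```text
clock: 14.5
position: [0.5836, -0.1799, 0.1853]
ee_rot: [2.617, 1.734, 0.003]
force: [0.0, -0.8, -0.3]
width: 1.0
gripper_force: 0.0
```

```bash
python3 chk.py
python3 - <<'E'
from h import *
t=cv2.imread('pics/top0.png');s=cv2.imread('pics/side0.png')
a=cv2.resize(t[220:280,285:345],None,fx=6.6,fy=6.6,interpolation=cv2.INTER_CUBIC)
b=cv2.resize(s[205:265,285:345],None,fx=6.6,fy=6.6,interpolation=cv2.INTER_CUBIC)
cv2.imwrite('pics/crop5.png',np.hstack([a,b]))
E
```

```text
clk 14.50 yaw 1.171 tq [ 0.01 -0.1   0.01] F [ 0.  -0.8 -0.3] w 1.000 dial~1.61
 blob [347.9 266.5] [  40   65 1030]
 blob [355.6 284. ] [ 12  23 174]
 blob [369.2 293.7] [ 7  6 23]
 blob [364.5 305.5] [ 8  2 16]
```

View pics/crop5.png

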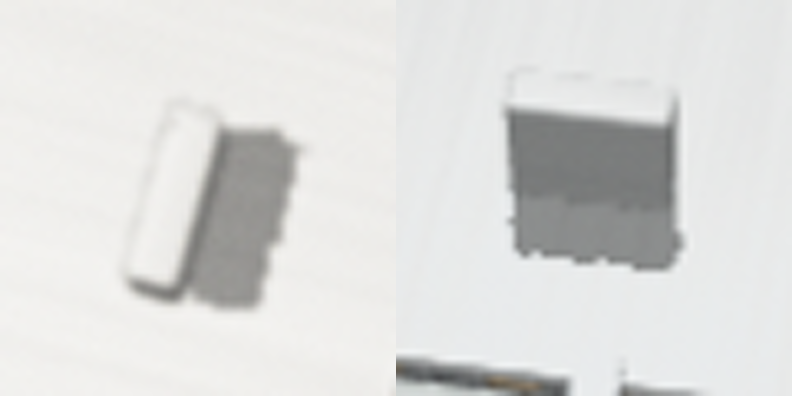

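The crop shows the bar's top centred at about (175,195) in the top-camera half and (592,98) in the side half.

Run:
```python
from h import *
print(onz('top',[(285+173/6.6,220+193/6.6)],.111), onz('side',[(285+(591-396-3)/6.6,205+95/6.6)],.111))
a=onz('top',[(285+172/6.6,220+107/6.6),(285+152/6.6,220+283/6.6)],.111);print(a,np.arctan2(*(a[0]-a[1])[1::-1]))
```

```text
[[ 0.57336771 -0.03122291  0.111     ]] [[ 0.57377632 -0.02990452  0.111     ]]
[[ 0.59405611 -0.03120772  0.111     ]
 [ 0.55194434 -0.02601846  0.111     ]] -0.12260786365627536
```

Request:
carry_out:
  increments: [-2, 30, 0, 0, 0, 0.024, -2, 30, 0, 0, 0, 0.024, -2, 30, 0, 0, 0, 0.024, -2, 30, 0, 0, 0, 0.024, -1, 29, 0, 0, 0, 0.024, 0, 0, 0, 0, 0, 0, 0, 0, -30, 0, 0, 0, 0, 0, -30, 0, 0, 0, 0, 0, -22, 0, 0, 0, 0, 0, -14, 0, 0, 0, 0, 0, 0, 0, 0, 0]

```text
clock: 15.92
position: [0.5729, -0.0306, 0.0869]
ee_rot: [-2.508, -1.889, 0.002]
force: [0.4, -0.2, -0.1]
width: 0.998
gripper_force: 0.0
```

Request:
carry_out:
  increments: [0, 0, 0, 0, 0, 0, 0, 0, 0, 0, 0, 0, 0, 0, 0, 0, 0, 0, 0, 0, 0, 0, 0, 0, 0, 0, 0, 0, 0, 0, 0, 0, 0, 0, 0, 0, 0, 0, 0, 0, 0, 0]
  grip: 1
  newtons: 20

```text
clock: 16.8
position: [0.5735, -0.0308, 0.0878]
ee_rot: [-2.51, -1.89, 0.0]
force: [-1.3, -0.4, 3.1]
width: 0.477
gripper_force: 20.0
```

Request:
carry_out:
  increments: [0.8, 2.9, 0, 0, 0, 0, 0.8, 2.9, 0, 0, 0, 0, 0.8, 2.9, 0, 0, 0, 0, 0, 0, 0, 0, 0, 0]

```text
clock: 17.3
position: [0.5763, -0.0214, 0.0878]
ee_rot: [-2.509, -1.89, -0.001]
force: [-0.2, 1.0, 1.7]
width: 0.478
gripper_force: 20.0
```

Request:
carry_out:
  increments: [2.1, 7.2, 0, 0, 0, 0, 2.1, 7.2, 0, 0, 0, 0, 2.1, 7.2, 0, 0, 0, 0, 2.1, 7.2, 0, 0, 0, 0, 2.1, 7.2, 0, 0, 0, 0, 2.1, 7.2, 0, 0, 0, 0, 2.1, 7.2, 0, 0, 0, 0, 2.1, 7.2, 0, 0, 0, 0, 2.1, 7.2, 0, 0, 0, 0, 2.1, 7.2, 0, 0, 0, 0, 2.1, 7.2, 0, 0, 0, 0, 2.1, 7.2, 0, 0, 0, 0, 2.1, 7.2, 0, 0, 0, 0, 2.1, 7.2, 0, 0, 0, 0, 0, 0, 0, 0, 0, 0]

```text
clock: 19.18
position: [0.6063, 0.0804, 0.0878]
ee_rot: [-2.509, -1.89, -0.003]
force: [5.5, -0.1, -0.3]
width: 0.477
gripper_force: 20.0
```

Request:
carry_out:
  increments: [0.6, 1.9, 0, 0, 0, 0, 0.6, 1.9, 0, 0, 0, 0, 0.6, 1.9, 0, 0, 0, 0, 0, 0, 0, 0, 0, 0]

```text
clock: 19.68
position: [0.6075, 0.0844, 0.0878]
ee_rot: [2.51, 1.889, 0.0]
force: [3.8, -3.5, 2.4]
width: 0.476
gripper_force: 20.0
```

Request:
carry_out:
  increments: [0.3, 1.2, 0, 0, 0, 0, 0.3, 1.2, 0, 0, 0, 0, 0, 0, 0, 0, 0, 0]

```text
clock: 20.05
position: [0.6075, 0.0844, 0.0878]
ee_rot: [2.51, 1.887, -0.004]
force: [0.9, -9.7, 7.0]
width: 0.48
gripper_force: 20.0
```

At the stop: the tool no longer advances and the force rises to 10 N. I'll back off that push, release and rise.

Request:
carry_out:
  increments: [-0.6, -2.2, 0, 0, 0, 0, 0, 0, 0, 0, 0, 0]

```text
clock: 20.3
position: [0.6075, 0.0844, 0.0878]
ee_rot: [2.51, 1.889, 0.0]
force: [4.0, -3.8, 2.9]
width: 0.476
gripper_force: 20.0
```

Request:
carry_out:
  increments: [0, 0, 0, 0, 0, 0, 0, 0, 0, 0, 0, 0, 0, 0, 0, 0, 0, 0, 0, 0, 0, 0, 0, 0, 0, 0, 0, 0, 0, 0]
  grip: 0

```text
clock: 20.92
position: [0.6071, 0.0847, 0.0877]
ee_rot: [-2.51, -1.89, 0.0]
force: [-0.6, 0.4, -0.1]
width: 0.968
gripper_force: 0.0
```

Request:
carry_out:
  increments: [0, 0, 20, 0, 0, 0, 0, 0, 40, 0, 0, 0, 0, 0, 50, 0, 0, 0, 0, 0, 40, 0, 0, 0, 0, 0, 0, 0, 0, 0]

```text
clock: 21.55
position: [0.609, 0.0853, 0.2414]
ee_rot: [2.508, 1.888, 0.009]
force: [0.3, -0.3, -0.2]
width: 0.999
gripper_force: 0.0
```

```bash
python3 chk.py
python3 - <<'E'
from h import *
t=shot('top','top6');s=shot('side','side6')
cv2.imwrite('pics/fin.png',np.hstack([t[100:400,190:590],s[130:430,170:570]]))
E
```

```text
clk 21.55 yaw 1.291 tq [-0.   -0.09  0.02] F [ 0.3 -0.3 -0.2] w 0.999 dial~1.49
 blob [355.6 283.7] [ 14  24 202]
 blob [369.  293.9] [ 7  7 33]
 blob [337.2 301.6] [ 6 15 58]
 blob [364.2 305.9] [ 9  4 26]
```

View pics/fin.png

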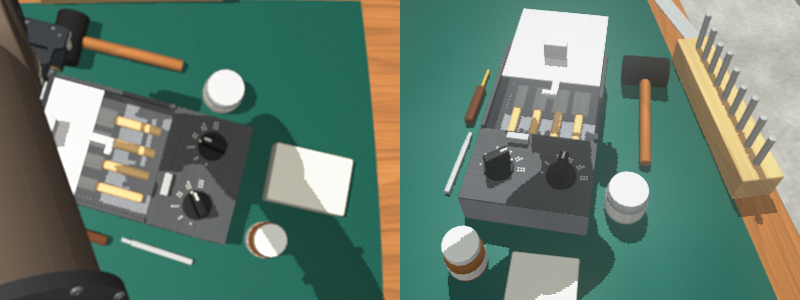

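The lid is fully open with the blades showing, the latch is still back at (355.6,284), the bystanders are unmoved, and the arm is clear. Handing in.

```bash
python3 -c "
from cell import arm; print(arm.sign_off())"
```

```text
the job is handed in; nothing more can be done
None
```

The blade box is unlocked and its lid slid fully open to the stop: near dial on 5, far dial caught at about 1.6 rad, latch sprung back unforced, bystanders unmoved, and the job was handed in at about 22 s.

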